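# Put pens, dishes and bottle into their trays

## Robot

A 7-joint arm with a two-finger parallel gripper is mounted at the origin on a cart in front of the work surface, level with it; the furniture and walls round the work are solid. World frame = base frame: x ahead of the robot, y to its left, z up, the work surface at z = 0. Lengths are in m, angles in rad, forces in N, time in s.
With the tool pointing down it reaches from about 0.425 to 0.95 m from the base axis. Payload 4.7 kg.
Tool frame: the origin (TCP) lies midway between the tips of the shut fingers; the grasp point (between the pads) lies 19 mm behind it (grip_point_offset is the distance from the TCP to the grasp point, in m); x points along the fingers, y is the direction in which the jaws open and shut, and the axes are right-handed (so a half turn about x gives the same grasp; the last joint's range is limited). The gripper opens to 85 mm and grips with 20 to 120 N. Pads are 22 mm wide; open, the fingers measure 114 mm over their backs; the gripper's body (76 mm by 85 mm) begins 54 mm behind the grasp point. The pads swing forward as they close: fully open they stand 13 mm farther back than shut.
Start: joints at [1.231, 0.469, -0.049, 1.532, 0.024, 1.141, -0.082], TCP at [0.206, -0.643, 0.231] pointing down, gripper open.
Joint ranges: [-2.59, 2.59], [-0.33, 1.99], [-1.39, 1.29], [0.1, 2.45], [-1.04, 4.18], [0.21, 1.99], [-2.66, 2.66]. Speed limits (rad/s): [2.57, 2.57, 3.14, 3.14, 3.14, 3.14, 3.14].

## Interface

Orientations are given as a unit quaternion [x, y, z, w].
In Python, from workcell import move_ptp, move_straight, set_joints, grip, sleep, solve_ik, grab_frame, PlanningError, hand_in, read_time, read_joints, read_joint_vel, read_joint_torque, read_ee_pos, read_ee_rot, read_ft_force, read_torque, read_finger_gap, grip_point_offset gives the robot as it stands. Calls block until the motion is done:
- move_ptp(position, orientation): joint-space move of the TCP to a pose.
- move_straight(position, rot=None, vel=0.15, max_force=None): straight line of the TCP; rot=None keeps the orientation; vel is the mean speed in m/s. With max_force (N) it stops when the force on the tool has changed by that much, and returns True; else False.
- set_joints(angles): joint-space move.
- grip(opening, newtons=None): opening from 0.0 (shut) to 1.0 (fully open); newtons is the grip in N (None keeps the last); returns when the fingers have stopped.
- sleep(seconds).
- solve_ik(position, orientation): joint angles nearest the present ones, or None.
- grab_frame(name): name is "scene" or "top"; returns a dict with "pixels" (384x512x3 uint8, blue, green, red), "intrinsics" (3x3 intrinsics, pixels), "D" ([k1, k2, p1, p2, k3] as OpenCV has them; the pictures are not rectified), "R" (3x3) and "t" (3): a world point X has camera coordinates R X + t. Camera axes: x right, y down, z forward; pixel columns grow to the right and rows downward; lengths in m; the calibration is good to about 2 mm. A picture is of the moment at which its call begins. There is no depth.
A pose or a line that the arm cannot do raises PlanningError and nothing moves.
- hand_in(): hands the job in, once; it reports no verdict.
Readings, each from a call of its own:
- read_time(): time.
- read_joints(): joint angles.
- read_joint_vel(): joint speeds.
- read_joint_torque(): joint torques, N m.
- read_ee_pos(): TCP position.
- read_ee_rot(): TCP orientation.
- read_ft_force(): force on the tool from outside, world axes, zero at the start.
- read_torque(): the same for the moment, N m.
- read_finger_gap(): opening from 0.0 (shut) to 1.0 (fully open).
Only numpy, scipy, OpenCV 4.12 (cv2) and the standard library are available. Lean on these libraries where they do the work, as an engineer would, in place of code of your own. Each camera call takes 0.05 s, during which the arm holds its last target.

## Task

Tidy the bench: lay the two marker pens in the long tray with two lanes, one in each lane and along it; lay the two petri dishes flat and right way up in the wide tray with two bays, one in each bay; and stand the small bottle in the small square holder, keeping it upright all the while. Leave each thing resting fully down inside its tray, not on a wall or divider.

Things in the scene. Friction and masses are not known exactly. Their poses are not given: they have to be found in the camera images.
- pen_a_mid (a point): marker pen lying flat, grey-white barrel with a black cap: 140 long, 15 wide, barrel 14 high (the clip of the cap rises to 18). The point is its centre, half-way up the barrel (7 mm above its underside). Its y axis runs along the pen, its z axis points up. Grasp it across the barrel, near the middle.
- pen_b_mid (a point): marker pen lying flat, grey-white barrel with a blue cap: 140 long, 15 wide, barrel 14 high (the clip of the cap rises to 18). The point is its centre, half-way up the barrel (7 mm above its underside). Its y axis runs along the pen, its z axis points up. Grasp it across the barrel, near the middle.
- dish_a_mid (a point): petri dish, one of two alike: a flat closed round dish, clear with a cream filling and no hole in the middle, 63 in diameter, 15 high, lying flat. The point is its centre, half-way up (7.5 mm above its underside); its z axis points up. Grasp it across its diameter. (Two rolls of tape of similar size also lie on the worktop; they have a hole in the middle and stay where they are.)
- dish_b_mid (a point): petri dish, one of two alike: a flat closed round dish, clear with a cream filling and no hole in the middle, 63 in diameter, 15 high, lying flat. The point is its centre, half-way up (7.5 mm above its underside); its z axis points up. Grasp it across its diameter. (Two rolls of tape of similar size also lie on the worktop; they have a hole in the middle and stay where they are.)
- bottle_mid (a point): small upright round glass bottle with a broad blue cap and dark contents: 46 in diameter, 86 high. The point is its centre, half-way up (43 mm above its underside); its z axis points up.
- dish_tray: wide grey tray fixed to the worktop, for the petri dishes: 144 (x) by 172 (y), 11 high, walls, divider and floor 4 thick. One divider, as high as the walls, runs along its x axis through the middle and leaves two bays, 136 (x) by 80 (y) inside, centred 42 mm to either side of the origin along its y axis; a thin dark circle, 69 in diameter, is drawn on the middle of each bay's floor. Origin: centre of the underside; inner floor 4 mm above it; z up.
- pen_tray: long grey tray fixed to the worktop, for the pens: 112 (x) by 196 (y), 11 high, walls, divider and floor 4 thick. One divider, as high as the walls, runs along its y axis (the long way) through the middle and leaves two lanes, 50 (x) by 188 (y) inside, centred 27 mm to either side of the origin along its x axis. Origin: centre of the underside; inner floor 4 mm above it; z up.
- bottle_holder: small square grey open holder fixed to the worktop, for the bottle: 70 by 70, 18 high, walls and floor 4 thick, 62 by 62 inside. Origin: centre of the underside; inner floor 4 mm above it; z up.
Mind the look-alikes: they are no part of the job. Leave any yellow look-alike of the bottle_holder alone.

How it is judged:
By the outcome, as a careful person would: the job done as asked, in the order asked, and still so for the second after the job is handed in, with the robot touching nothing.
It also fails if it takes over 128 s, if anything falls off the work surface, if the arm or the gripper's body presses on something with over 40 N, if the wrist force passes 120 N, or if a joint passes its speed limit or range.

## Working session

There is one attempt and no reset: what is moved stays moved. The work goes in short steps, each a Python script; the robot and the scene stay as the last script left them, time stands still between calls to the robot, and variables do not carry over. Pictures are saved under pics/ and viewed, and the job is handed in when it is done.

```bash
mkdir -p pics; ls
python3 - <<'E'
from workcell import *
import cv2
for n in("scene","top"):
    f=grab_frame(n); cv2.imwrite(f"pics/{n}0.png",f["pixels"]); print(n,f["intrinsics"],f["D"],f["R"],f["t"])
print(read_time(),read_ee_pos(),read_ee_rot(),grip_point_offset, read_joints())
E
```

```text
pics
scene [[418.85258385   0.         257.0002005 ]
 [  0.         418.85258385 197.69610825]
 [  0.           0.           1.        ]] [-0.08151421  0.          0.          0.          0.        ] [[-0.46619822 -0.88464442 -0.00796683]
 [-0.64047894  0.34371042 -0.6867677 ]
 [ 0.6102835  -0.31506729 -0.72683331]] [0.25282098 0.36560023 0.85482732]
top [[420.23645417   0.         256.95541154]
 [  0.         420.23645417 197.57079237]
 [  0.           0.           1.        ]] [0.01079053 0.         0.         0.         0.        ] [[ 8.14303328e-03 -9.99966613e-01 -6.81191336e-04]
 [-9.81224920e-01 -7.85913941e-03 -1.92706744e-01]
 [ 1.92694957e-01  2.23761935e-03 -9.81256158e-01]] [0.0046339  0.51077855 1.07417922]
0.1 [ 0.20626233 -0.64217404  0.23037013] [-0.6984665  -0.11006307  0.69870091 -0.10884714] 0.0187 [ 1.23112446  0.46937337 -0.04858464  1.53354545  0.024096    1.14101041
 -0.08225362]
```

View pics/scene0.png

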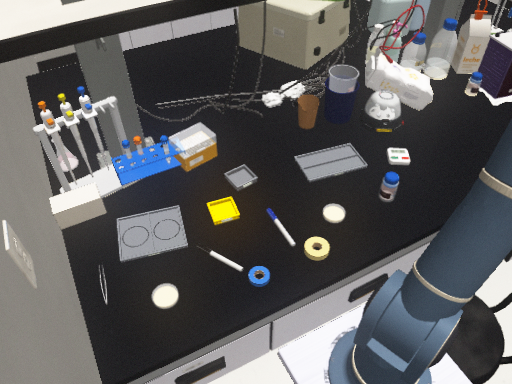

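View pics/top0.png

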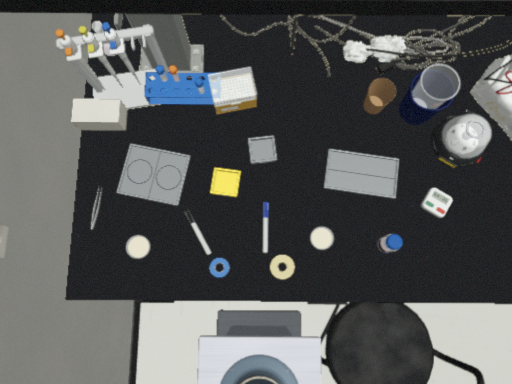

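```bash
cat > h.py <<'E'
from workcell import *
import numpy as np, cv2
def ray(f,uv):
    p=cv2.undistortPoints(np.array([[uv]],float),f["intrinsics"],np.array(f["D"],float))[0,0]
    R=np.array(f["R"]);t=np.array(f["t"])
    return -R.T@t, R.T@np.array([p[0],p[1],1])
def w(f,uv,z):
    c,d=ray(f,uv); return c+d*(z-c[2])/d[2]
def px(f,X):
    return cv2.projectPoints(np.array(X,float).reshape(-1,1,3),cv2.Rodrigues(np.array(f["R"]))[0],np.array(f["t"]),f["intrinsics"],np.array(f["D"],float))[0][:,0]
E
python3 - <<'E'
import cv2,numpy as np
t=cv2.imread("pics/top0.png")
a=t[130:290,100:300]; b=t[130:290,240:440]
cv2.imwrite("pics/a.png",cv2.resize(a,None,fx=4,fy=4,interpolation=cv2.INTER_CUBIC)[:600])
cv2.imwrite("pics/b.png",cv2.resize(b,None,fx=4,fy=4,interpolation=cv2.INTER_CUBIC)[:600])
from h import *
f=grab_frame("top")
g=f["pixels"]
m=(g.min(axis=2)>110).astype(np.uint8)
n,l,s,c=cv2.connectedComponentsWithStats(m)
for i in range(1,n):
    if s[i,4]>25 and 130<c[i][1]<290: print(s[i],c[i].round(1),w(f,c[i],0.012).round(4))
E
```

```text
[    0    13   170   371 38297] [ 56.7 194.4] [0.5225 0.5624 0.012 ]
[ 444  114   48   44 1629] [467.3 135. ] [ 0.7039 -0.5868  0.012 ]
[248 136  29  27 646] [262.  149.4] [ 0.6572 -0.0043  0.012 ]
[ 117  144   73   61 3197] [153.3 173.9] [0.5831 0.299  0.012 ]
[ 324  149   75   49 2844] [361.4 173. ] [ 0.5905 -0.2826  0.012 ]
[422 187  31  31 582] [437.  201.7] [ 0.5105 -0.4872  0.012 ]
[ 91 197   9  32  98] [ 94.4 213.3] [0.4707 0.4543 0.012 ]
[263 217   5  36 178] [265.  234.5] [ 0.416  -0.0138  0.012 ]
[191 222  20  33 185] [200.7 237.9] [0.4053 0.1605 0.012 ]
[310 227  24  23 433] [321.6 237.6] [ 0.4087 -0.1674  0.012 ]
[126 235  24  24 454] [137.5 246.5] [0.3809 0.3304 0.012 ]
[380 234  16  18  86] [384.9 244.1] [ 0.3927 -0.338   0.012 ]
[270 255  25  24 413] [281.9 266.5] [ 0.3306 -0.0596  0.012 ]
```

View pics/a.png

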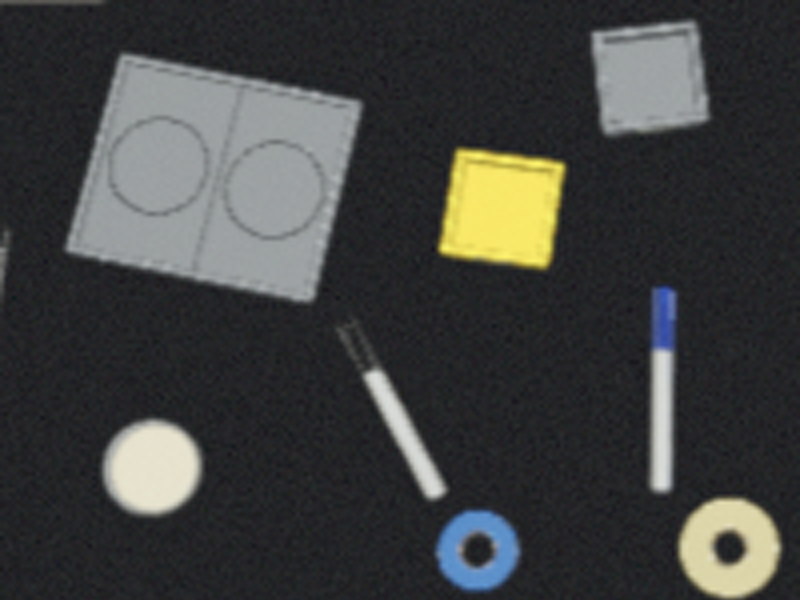

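View pics/b.png

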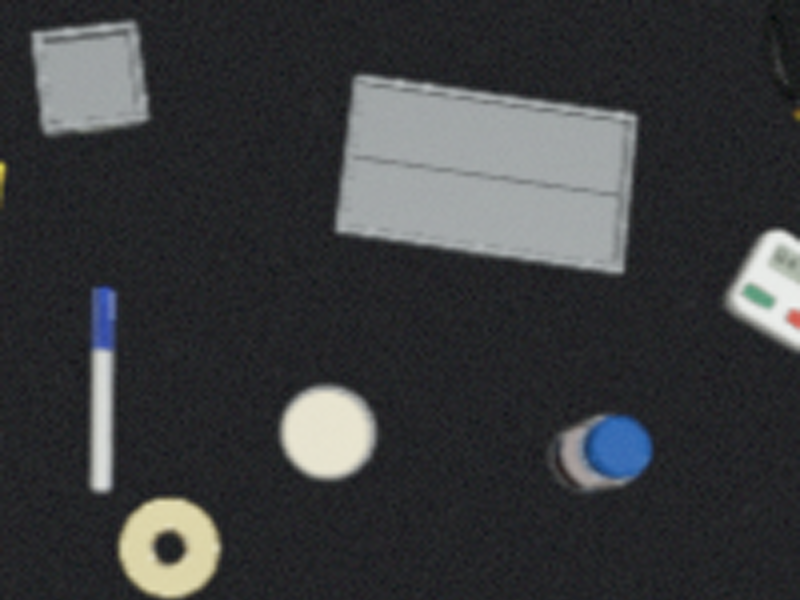

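Run:
```python
from h import *
f=grab_frame("top"); s=grab_frame("scene")
def A(u,v): return ((u+.5)/4-.5+100,(v+.5)/4-.5+130)
def B(u,v): return ((u+.5)/4-.5+240,(v+.5)/4-.5+130)
g=f["pixels"]
m=(g.min(axis=2)>110).astype(np.uint8)
n,l,st,c=cv2.connectedComponentsWithStats(m)
for nm,p,z in(("holder",(262,149),.018),("dish_tray",(140,190),.011),("pen_tray",(361,180),.011)):
    k=l[p[1],p[0]]
    cs,_=cv2.findContours((l==k).astype(np.uint8),0,1)
    cnt=max(cs,key=len)
    W=np.array([w(f,q[0],z)[:2] for q in cnt],np.float32)
    r=cv2.minAreaRect(W*1000); print(nm,r)
for nm,a,b in(("pen_a",A(345,320),A(437,497)),("pen_b",A(664,288),A(661,492))):
    P,Q=w(f,a,.009),w(f,b,.007); print(nm,(P+Q)/2,np.linalg.norm(P-Q),np.degrees(np.arctan2(*(P-Q)[1::-1])))
print("bottle top",w(f,B(619,447),.086))
# checks: dishes, bottle in scene
gs=s["pixels"].astype(int)
hsv=cv2.cvtColor(s["pixels"],cv2.COLOR_BGR2HSV)
ht=cv2.cvtColor(f["pixels"],cv2.COLOR_BGR2HSV)
for im,fr in((ht,f),(hsv,s)):
    mm=cv2.inRange(im,(100,120,60),(130,255,255)); n,l,st,c=cv2.connectedComponentsWithStats(mm)
    for i in range(1,n):
        if st[i,4]>30: print("blue",st[i],c[i].round(1),w(fr,c[i],.086).round(4))
m=(s["pixels"].min(axis=2)>110).astype(np.uint8)
n,l,st,c=cv2.connectedComponentsWithStats(m)
for i in range(1,n):
    if st[i,4]>100 and c[i][1]>140: print("scene",st[i],c[i].round(1),w(s,c[i],.012).round(4))
cv2.imwrite("pics/s1.png",cv2.resize(s["pixels"][130:280,230:430],None,fx=4,fy=4,interpolation=2))
```

```text
holder ((656.292724609375, -4.3182220458984375), (75.1085433959961, 74.48179626464844), 7.116606712341309)
dish_tray ((584.5504150390625, 299.40350341796875), (175.51034545898438, 146.5446014404297), 78.64338684082031)
pen_tray ((591.5123291015625, -282.5675048828125), (199.17910766601562, 115.00357055664062), 81.8233871459961)
pen_a [0.42303959 0.17111301 0.008     ] 0.137790770430316 29.021988872090606
pen_b [ 0.43741938 -0.01452933  0.008     ] 0.1401243102480908 -0.5774220503982497
bottle top [ 0.3934091  -0.33999945  0.086     ]
blue [102  22   8  10  59] [105.7  25.9] [0.9907 0.4367 0.086 ]
blue [110  42   6   7  33] [112.5  44.8] [0.9328 0.4133 0.086 ]
blue [ 145   65   69   40 1909] [177.8  88.8] [0.8036 0.2267 0.086 ]
blue [410  73  11  20  52] [414.1  81.2] [ 0.8303 -0.4172  0.086 ]
blue [425  98  29  13  54] [441.9 106.2] [ 0.7584 -0.4873  0.086 ]
blue [263 201   6  16  69] [265.6 209.4] [ 0.4726 -0.0139  0.086 ]
blue [386 234  17  15 211] [394.3 241.3] [ 0.3936 -0.3399  0.086 ]
blue [209 257  20  21 232] [218.7 267.2] [0.3253 0.1031 0.086 ]
blue [443  18  14  12 135] [450
[... 1166 characters left out ...]
.0607  0.012 ]
scene [  144   242   328   142 11964] [295.9 336.7] [0.1471 0.1126 0.012 ]
scene [210 250  33  21 183] [225.9 260.4] [0.4011 0.1618 0.012 ]
scene [ 475  257   37   51 1060] [496.7 284.8] [ 0.0236 -0.3825  0.012 ]
scene [381 280  20  17 158] [390.4 287.6] [ 0.145  -0.1486  0.012 ]
scene [152 283  27  26 543] [164.8 295.3] [0.3782 0.3304 0.012 ]
scene [494 302  18  55 556] [505.7 327.8] [-0.0657 -0.3116  0.012 ]
scene [431 316  30  46 306] [446.4 328.8] [ 0.0008 -0.1904  0.012 ]
scene [368 338  40  33 419] [387.2 354.9] [ 0.019  -0.0359  0.012 ]
scene [414 353  59  31 935] [443.9 373.1] [-0.0706 -0.1146  0.012 ]
scene [483 363  29  21 380] [501.5 374.9] [-0.1358 -0.2187  0.012 ]
```

View pics/s1.png

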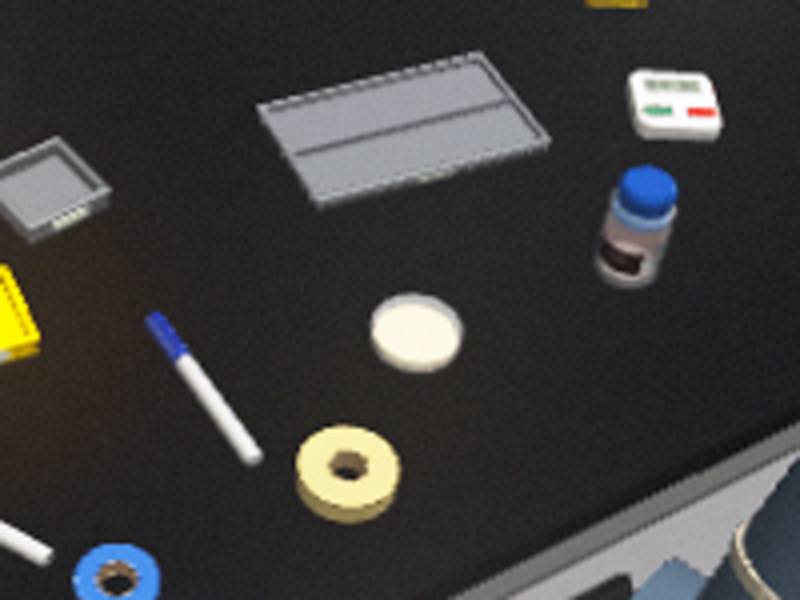

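```bash
cat >> h.py <<'E'
from scipy.spatial.transform import Rotation as Ro
def quat(psi):
    y=np.array([np.cos(psi),np.sin(psi),0]);x=np.array([0,0,-1.]);z=np.cross(x,y)
    return Ro.from_matrix(np.c_[x,y,z]).as_quat()
def pick_quat(pos,psi):
    """the half turn nearest to present joints"""
    q0=np.array(read_joints()); best=None
    for k in(0,np.pi):
        q=quat(psi+k); s=solve_ik(pos,q)
        if s is None: continue
        d=np.abs(np.array(s)-q0).max()
        if best is None or d<best[0]: best=(d,q)
    return best[1]
def loc(c,yaw,x,y):
    return np.array([c[0]+np.cos(yaw)*x-np.sin(yaw)*y, c[1]+np.sin(yaw)*x+np.cos(yaw)*y])
D=np.pi/180
PT=((.5915,-.2826),-8.18*D); DT=((.5845,.2994),-11.36*D); BH=((.6563,-.0043),7.1*D)
PA=((.423,.171),29*D); PB=((.4374,-.0145),-.6*D)
E
python3 - <<'E'
from h import *
def A(u,v): return ((u+.5)/4-.5+100,(v+.5)/4-.5+130)
f=grab_frame("top"); s=grab_frame("scene")
for p in((159,166),(274,190)): print(w(f,A(*p),.004))
print([loc(*DT,0,k) for k in(.042,-.042)])
for n,fr in(("t",f),("s",s)):
    im=cv2.resize(fr["pixels"],None,fx=3,fy=3,interpolation=2)
    def P(X): return ((px(fr,X)+.5)*3-.5).round().astype(int)
    for (c,yaw),(a,b,h) in((PT,(.056,.098,.011)),(DT,(.072,.086,.011)),(BH,(.035,.035,.018))):
        cv2.polylines(im,[P([[*loc(c,yaw,i,j),h] for i,j in((-a,-b),(a,-b),(a,b),(-a,b))])],True,(0,0,255),1)
    for c in((.408,-.167),(.380,.330)):
        cv2.polylines(im,[P([[c[0]+.0315*np.cos(t),c[1]+.0315*np.sin(t),.0] for t in np.arange(0,6.3,.1)])],True,(0,0,255),1)
    c=(.393,-.34); 
    for z in(0,.086): cv2.polylines(im,[P([[c[0]+.023*np.cos(t),c[1]+.023*np.sin(t),z] for t in np.arange(0,6.3,.1)])],True,(0,0,255),1)
    for c,yaw in(PA,PB): cv2.polylines(im,[P([[*loc(c,yaw,i,j),.007] for i,j in((-.07,-.0075),(.07,-.0075),(.07,.0075),(-.07,.0075))])],True,(0,0,255),1)
    u=(330,360) if n=="t" else (330,420)
    cv2.imwrite(f"pics/ov_{n}.png",im[u[1]:u[1]+510,u[0]:u[0]+800] if n=="t" else im[u[1]:u[1]+510,u[0]:u[0]+900][:, :800])
E
```

```text
[0.59298728 0.34081484 0.004     ]
[0.57626414 0.25903322 0.004     ]
[array([0.59277286, 0.34057717]), array([0.57622714, 0.25822283])]
```

View pics/ov_t.png

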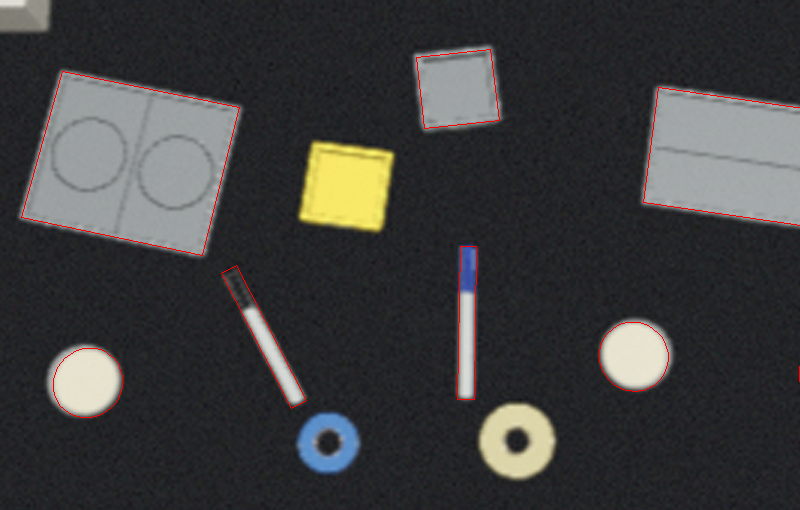

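View pics/ov_s.png

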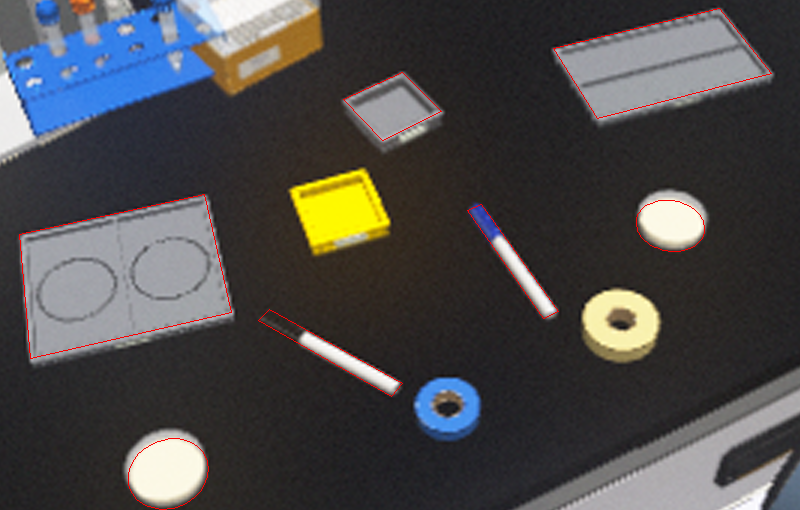

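```bash
cat >> h.py <<'E'
def pick(p,psi,z,op=1.0,newtons=40,safe=.15):
    q=pick_quat([*p,safe],psi); grip(op,newtons)
    move_ptp([*p,safe],q)
    if move_straight([*p,z],vel=.12,max_force=15): print("TOUCH going down",read_ee_pos())
    grip(0.0,newtons); print("gap",read_finger_gap(),"z",read_ee_pos()[2])
    move_straight([*p,safe],vel=.15); print("after lift gap",read_finger_gap(),"t",read_time(),read_ft_force())
def place(p,psi,z,op,safe=.15):
    q=pick_quat([*p,safe],psi)
    move_ptp([*p,safe],q)
    move_straight([*p,z+.025],vel=.15)
    hit=move_straight([*p,z],vel=.04,max_force=6)
    print("hit",hit,"z",read_ee_pos()[2]-z,read_ft_force())
    grip(op); print("gap",read_finger_gap())
    move_straight([*p,safe],vel=.12); print("t",read_time())
def shot(name,n="top",box=None):
    f=grab_frame(n); im=f["pixels"]
    if box: im=cv2.resize(im[box[1]:box[3],box[0]:box[2]],None,fx=4,fy=4,interpolation=2)
    cv2.imwrite(f"pics/{name}.png",im[:600,:800])
E
python3 - <<'E'
from h import *
for p,psi in((PA[0],PA[1]+np.pi/2),(PB[0],PB[1]+np.pi/2),((.408,-.167),0),((.38,.33),0),((.393,-.34),0),(loc(*PT,.027,0),PT[1]),(loc(*PT,-.027,0),PT[1]),(loc(*DT,0,.042),DT[1]),(loc(*DT,0,-.042),DT[1])):
    for z in(.0,.15):
        print(p,z,[None if (s:=solve_ik([*p,z],quat(psi+k))) is None else np.round(s,2) for k in(0,np.pi)])
pick(PA[0],PA[1]+np.pi/2,.004,op=.6)
shot("pa")
E
```

```text
(0.423, 0.171) 0.0 [array([ 0.3 ,  0.73, -1.  ,  2.18,  0.94,  0.76,  0.73]), array([-0.05,  0.54, -0.53,  2.2 ,  0.54,  0.53, -2.05])]
(0.423, 0.171) 0.15 [array([ 0.47,  0.45, -1.17,  2.08,  0.52,  0.94,  1.09]), array([ 0.33,  0.36, -0.96,  2.08,  0.38,  0.88, -1.91])]
(0.4374, -0.0145) 0.0 [array([ 0.39,  0.53, -0.55,  2.24,  0.57,  0.51,  0.95]), array([ 0.22,  0.49, -0.34,  2.25,  0.37,  0.46, -2.  ])]
(0.4374, -0.0145) 0.15 [array([ 0.82,  0.35, -1.05,  2.12,  0.4 ,  0.88,  1.1 ]), array([ 0.44,  0.23, -0.57,  2.13,  0.17,  0.82, -1.82])]
(0.408, -0.167) 0.0 [array([ 0.62,  0.5 , -0.4 ,  2.24,  0.42,  0.47, -0.11]), array([-0.4 ,  0.66,  0.91,  2.29, -0.96,  0.63, -1.9 ])]
(0.408, -0.167) 0.15 [array([ 0.78,  0.24, -0.56,  2.13,  0.17,  0.82,  0.12]), array([-0.63,  0.33,  1.13,  2.19, -0.41,  0.84, -2.39])]
(0.38, 0.33) 0.0 [array([-0.18,  0.68, -0.81,  2.08,  0.78,  0.71, -1.51]), array([ 0.05,  0.92, -1.19,  2.07,  1.08,  0.98,  1.4 ])]
(0.38, 0.33) 0.15 [array([-0.02,  0.46, -0.99,  1.98,  0.48,  0.95, -1.25]), array([ 0.09,  0.56, -1.17,  1.98,  0.61,  1.02,  1.77])]
(0.3
[... 869 characters left out ...]
6 0.34057717] 0.0 [array([-0.07,  0.89, -0.81,  1.64,  0.76,  0.95, -1.35]), array([ 0.1 ,  1.11, -1.19,  1.63,  1.09,  1.2 ,  1.6 ])]
[0.59277286 0.34057717] 0.15 [array([ 0.05,  0.79, -1.04,  1.55,  0.72,  1.22, -1.32]), array([ 0.1 ,  0.87, -1.18,  1.55,  0.83,  1.29,  1.75])]
[0.57622714 0.25822283] 0.0 [array([ 0.05,  0.82, -0.79,  1.78,  0.75,  0.87, -1.29]), array([ 0.25,  1.05, -1.19,  1.77,  1.09,  1.14,  1.64])]
[0.57622714 0.25822283] 0.15 [array([ 0.24,  0.76, -1.13,  1.68,  0.73,  1.19, -1.28]), array([ 0.26,  0.79, -1.18,  1.68,  0.78,  1.22,  1.83])]
gap 0.1547104134146596 z 0.0044810144684007056
after lift gap 0.15261722472599176 t 6.6667 [-0.26349316  0.27561463 -0.56791867]
```

View pics/pa.png

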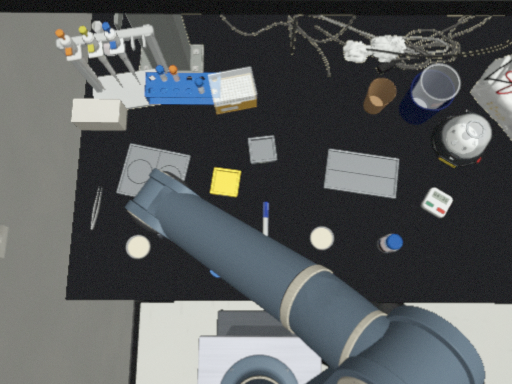

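Run:
```python
from h import *
place(loc(*PT,.027,0),PT[1],.009,.24)
shot("pa2","scene",(250,110,450,260))
```

```text
hit True z -0.00040011457025371754 [-0.9886394   0.24613186  4.36208773]
gap 0.23576092923194275
t 11.65
```

View pics/pa2.png

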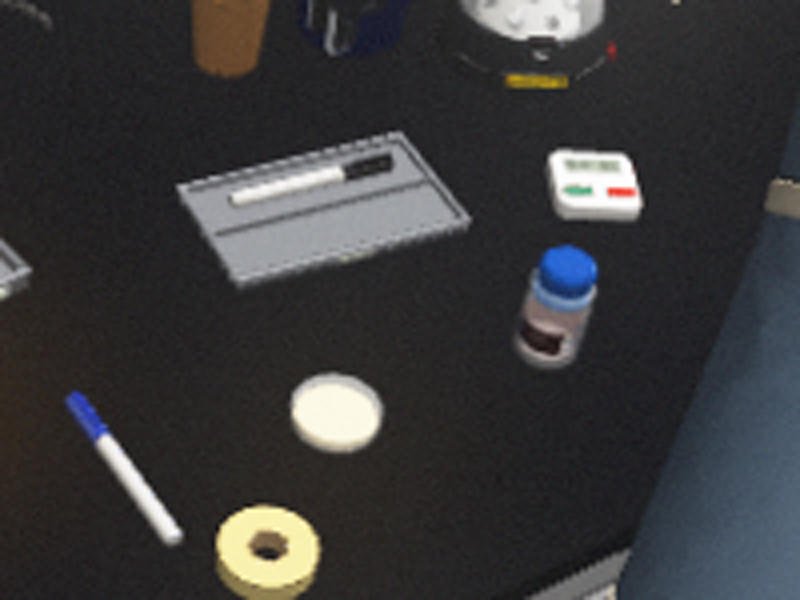

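Pen A lies along the far lane. Its blob runs from about (232,198) to (390,160) in the crop, clear of the walls and the divider. Next is pen B.

Run:
```python
from h import *
pick(PB[0],PB[1]+np.pi/2,.004,op=.6)
if read_finger_gap()>.08:
    place(loc(*PT,-.027,0),PT[1],.009,.24)
shot("pb2","scene",(250,110,450,260))
```

```text
gap 0.15741926362257241 z 0.004445346882475058
after lift gap 0.15313088522250715 t 16.2583 [ 0.29452089 -0.04661989  0.02487523]
hit True z -0.00045241037176100944 [-0.19895696  0.60294214  4.09226437]
gap 0.2340810774451158
t 20.5167
```

View pics/pb2.png

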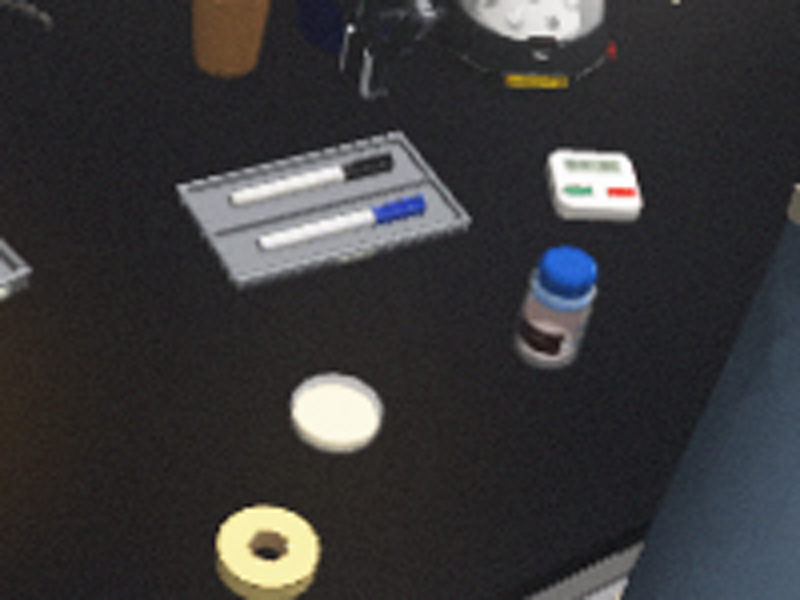

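Run:
```python
from h import *
pick((.408,-.167),-.1,.000,op=1.0,newtons=30)
shot("d1","scene")
if read_finger_gap()>.6:
    place(loc(*DT,0,-.042),DT[1],.0055,1.0)
shot("d2","scene",(90,180,290,330))
```

```text
gap 0.6971073706064852 z 0.0009805744742405927
after lift gap 0.6995978318208419 t 24.9333 [0.34213587 0.07964727 0.2206262 ]
hit True z -0.000366993151886744 [-0.82129629 -0.03161133  4.50777668]
gap 0.9986464161155618
t 29.9833
```

View pics/d1.png

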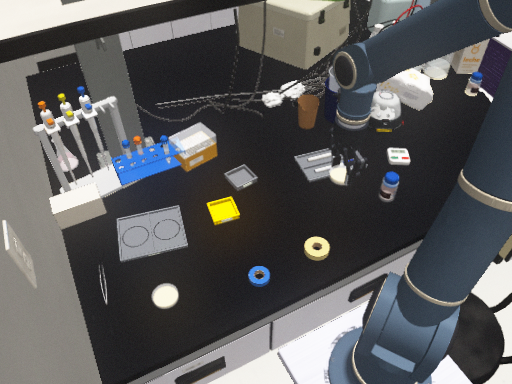

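View pics/d2.png

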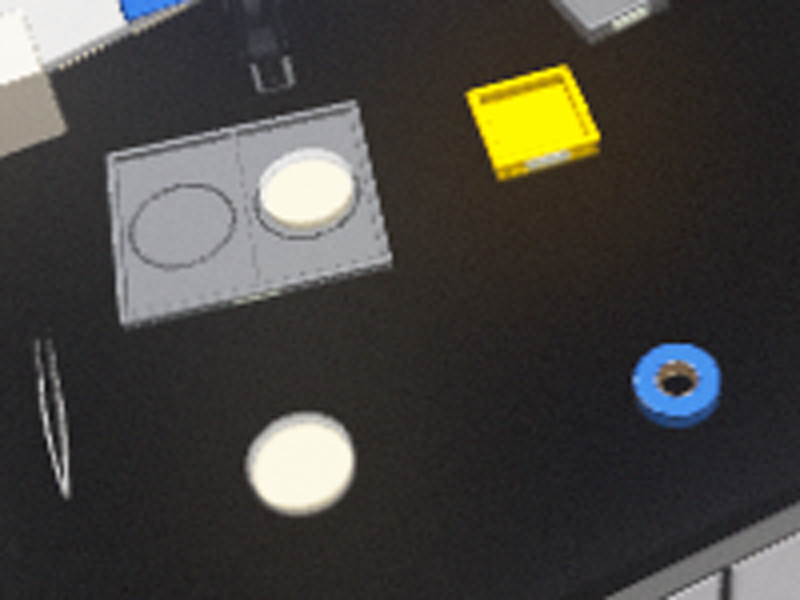

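The first dish sits flat on its circle at crop (307,190). Next is the second dish.

Run:
```python
from h import *
pick((.380,.330),-.1,.000,op=1.0,newtons=30)
if read_finger_gap()>.6:
    place(loc(*DT,0,.042),DT[1],.0055,1.0)
shot("d3","scene",(90,180,290,330))
```

```text
gap 0.7064609857600055 z 0.0009823008125300764
after lift gap 0.7053207575516853 t 34.025 [ 0.23408495 -0.13829263 -0.31726429]
hit True z -0.00042067055005153876 [-0.89618014 -0.14047664  5.09854995]
gap 0.9976344314559916
t 38.2
```

View pics/d3.png

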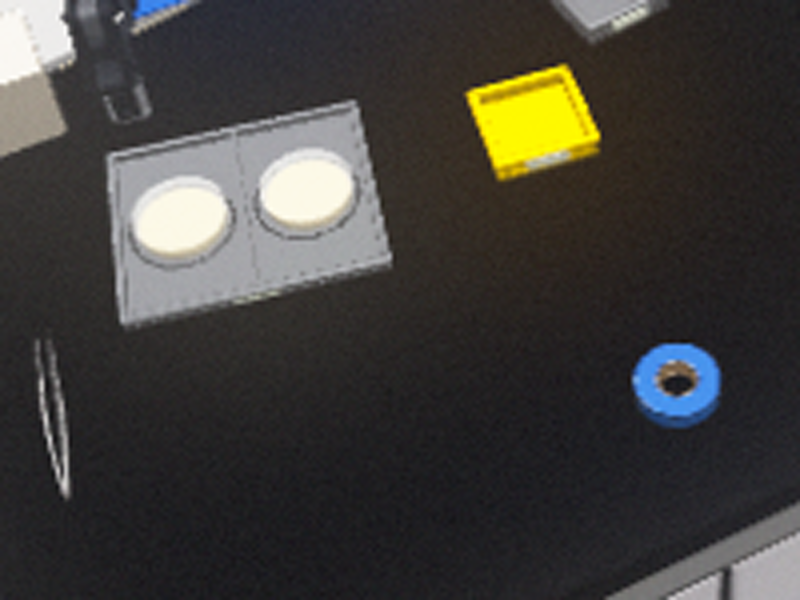

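Both dishes sit within their circles, at crop (181,220) and (307,190). Now the bottle, carried along straight lines so it stays upright.

Run:
```python
from h import *
p=(.393,-.34); psi=.124; h=BH[0]
sp=[]
q=pick_quat([*p,.16],psi)
grip(1.0,40)
move_ptp([*p,.16],q)
print("touch",move_straight([*p,.022],vel=.1,max_force=12))
grip(0.0,40); print("gap",read_finger_gap(),read_ee_pos())
move_straight([*p,.12],vel=.08); print(read_finger_gap(),read_ft_force())
shot("b1","scene"); shot("b1t","top")
try:
    move_straight([*h,.12],vel=.12); print("over",read_ee_pos(),read_finger_gap())
except PlanningError as e: print("PE",e)
shot("b2","scene",(170,60,370,210)); shot("b2t","top",(180,60,380,210)); print(read_time())
```

```text
touch False
gap 0.5197414574783643 [ 0.39332605 -0.34015883  0.02247889]
0.5164293685950521 [ 0.00109464 -0.37414697 -0.25765185]
over [ 0.65618243 -0.0046056   0.12006959] 0.5161415879371746
48.2583
```

View pics/b1.png

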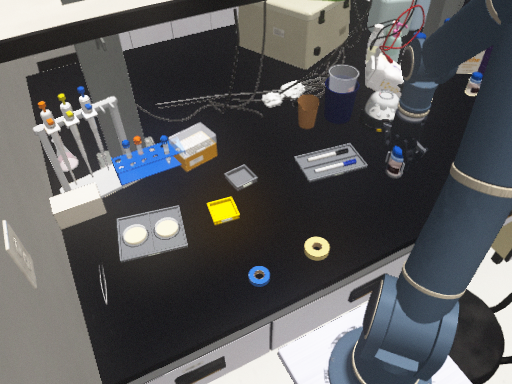

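View pics/b2.png

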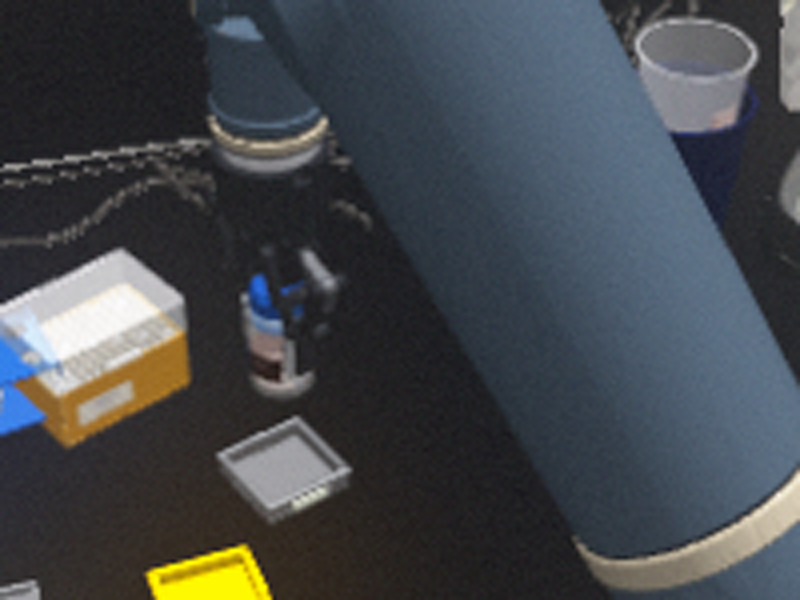

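Run:
```python
from h import *
h=BH[0]
s=grab_frame("scene")
print("base centre crop",(px(s,[*h,.098])[0]-[170,60]+.5)*4)
move_straight([*h,.05],vel=.1)
print("hit",move_straight([*h,.0255],vel=.03,max_force=6),read_ee_pos(),read_ft_force())
shot("b3","scene",(170,60,370,210))
```

```text
base centre crop [279.23812895 378.38645724]
hit True [ 0.65593747 -0.00418548  0.02654544] [0.33569724 0.24230366 4.660398  ]
```

View pics/b3.png

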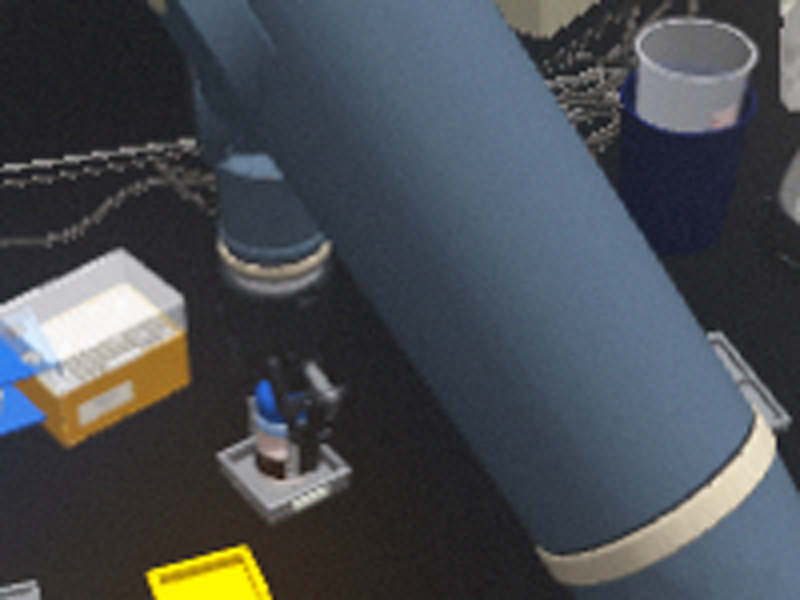

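The bottle is inside the holder at crop (285,440). It touched down at a TCP height of 0.0265 m, exactly as expected for the floor. I'll release it and clear the view.

Run:
```python
from h import *
h=BH[0]
grip(1.0); move_straight([*h,.17],vel=.1)
set_joints([1.231,0.469,-0.049,1.532,0.024,1.141,-0.082]); print(read_time())
shot("f1","scene"); shot("f1t","top"); shot("f2","top",(100,110,300,260)); shot("f3","scene",(200,110,400,260))
```

```text
54.7833
```

View pics/f1t.png

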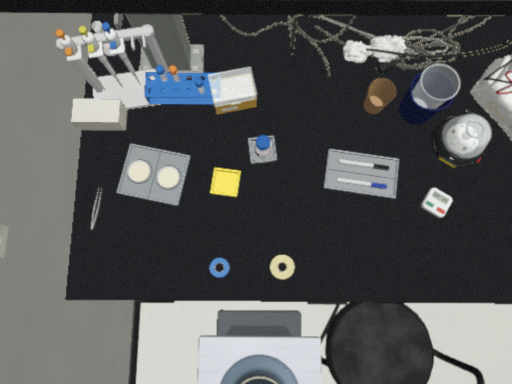

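View pics/f3.png

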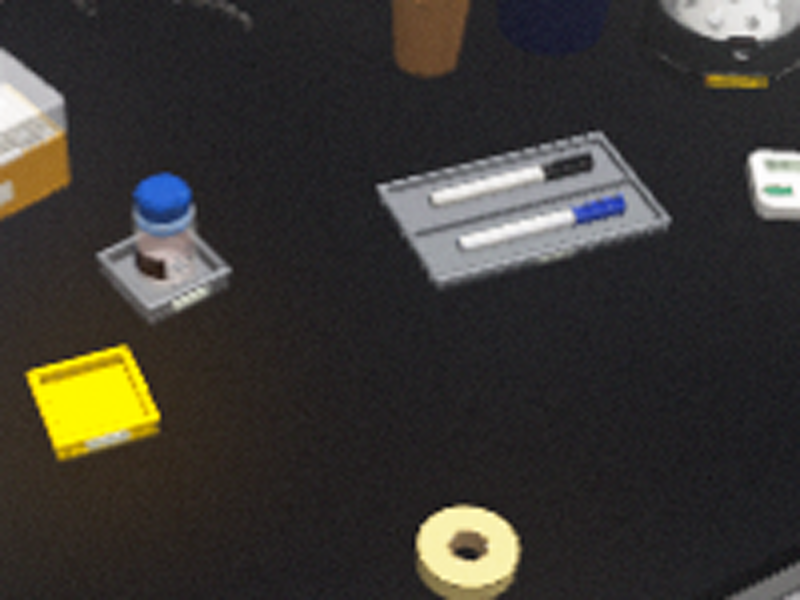

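View pics/f2.png

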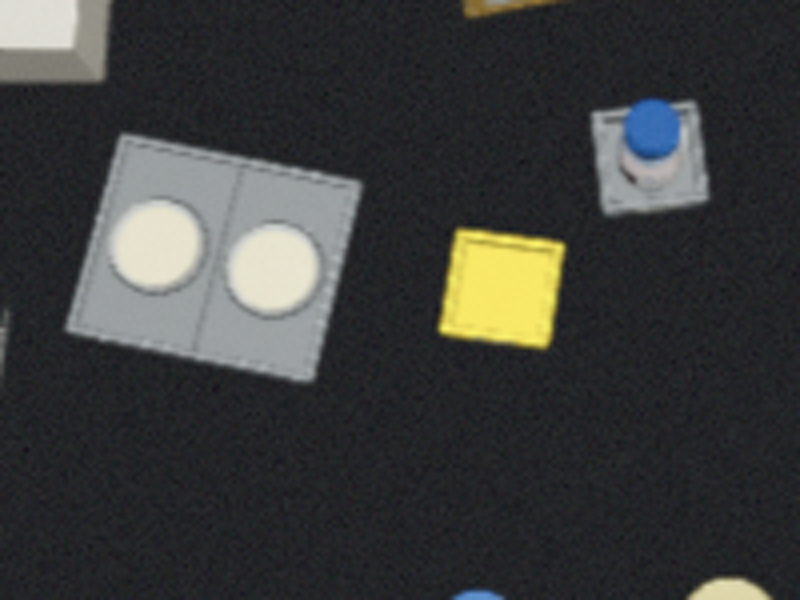

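The final pictures show both pens in their lanes, at top (363,163) and (361,183). Both dishes are on their circles, and the bottle stands in the grey holder at (263,145). Everything else is unmoved.

```bash
python3 -c "
from workcell import *
hand_in(); print(read_time())"
```

```text
the job is handed in; nothing more can be done
the job is handed in; nothing more can be done
```

The bench is tidied and the job is handed in, with the clock at about 55 s of the 128 s allowed. I worked in the order asked:

- **Pens:** the black-capped pen is in the far lane of the long tray and the blue-capped pen is in the near lane, both lying along it.
- **Dishes:** the two petri dishes lie flat, right way up, one in each bay and on their drawn circles.
- **Bottle:** it stands in the grey holder. I carried it there along straight lines with the tool pointing down, so it stayed upright.

Each item touched its tray floor within 0.5 mm of the height I expected, with about 4–5 N of contact. The final pictures from both cameras show everything inside its tray, clear of walls and dividers. The tape rolls and the yellow holder were not moved. The arm is back at its start pose, touching nothing.

No check failed. The only disagreement was 3–4 mm between the two cameras on dish position, and about 10 mm on the bottle cap. I put both down to the side camera also seeing the sides of those objects, and used the overhead view.

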